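# Tare the jeweller's balance through its guarded well

### The arm

A 6-joint arm with a two-finger parallel gripper is mounted at the origin on the work surface. World frame = base frame: x ahead of the robot, y to its left, z up, the work surface at z = 0. Lengths are in mm, angles in degrees, forces in N, time in s.
With the tool pointing down it reaches from about 400 to 925 mm from the base axis. Payload 12.5 kg.
Tool frame: the origin (TCP) lies midway between the tips of the shut fingers; the grasp point (between the pads) lies 19 mm behind it; z points along the fingers, y is the line along which they close (so a half turn about z gives the same grasp; the last joint's range is limited). The gripper opens to 95 mm and grips with 3 to 60 N. Pads are 20 mm wide; open, the fingers measure 119 mm over their backs; the gripper's body (75 mm by 180 mm) begins 59 mm behind the grasp point.
Start: joints at [-71.081, 28.126, 89.318, -0, 62.55, -6.05], TCP at [263.859, -566.591, 214.661] pointing down, gripper open.
Joint ranges: [-177.58, 177.58], [-47.91, 125.51], [2.72, 160], [-65.01, 245.01], [3.68, 167.84], [-153.87, 153.87]. Speed limits (degrees/s): [127.2, 127.2, 159.86, 180, 180, 180].

### API

Orientations are given as a 3x3 rotation matrix whose columns are the frame's x, y, z axes.
In Python, from station import env, cams, order gives the robot as it stands.
- The arm moves only by the tool send_rows, never from a script. Its argument "plan" is a list of rows, each an object of numbers: "dx", "dy", "dz": the shift along the tool's x, y, z in units of 30 mm (1.0 is 30 mm); "yaw": the turn about the tool's z in units of 8 degrees (1.0 is 8 degrees). A call has 1 to 20 rows; each row is the pose to reach, as a shift and turn from the pose commanded when the call began, along the tool's axes at that moment; what a row does not reach only later rows make up. A row lasts 1/8 s, in which the tool goes at most 62.5 mm and 10.7 degrees, less where a joint would pass 70% of its speed; a pose out of reach is approached as far as the arm can. A call with a gripper value outside its range is refused whole. "fingers" is the closure, from 0 (fully open) to 1 (shut), set as the call begins (left out, the last holds). The fingers move at their own pace and stop on an object; "newtons" is the grip in N (left out, the last holds). Time passes only in rows, so rows that repeat a pose let the fingers close. It gives the time, the measured TCP pose, the force, the opening and the grip force at its end, in the units of the state.
- env.observe(): the state, without advancing time (a new reading comes with each control period).
- cams.capture(name): name is "side" or "top" or "wrist"; returns a dict with "frame" (400x640x3 uint8, blue, green, red), "fovy" (degrees; the focal length in pixels is half the picture's height over the tangent of half this angle, whatever the lens; pixels are square), "cx", "cy" (the principal point, pixels), "R" (3x3) and "t" (3): a world point X has camera coordinates R X + t. Camera axes: x right, y down, z forward; pixel columns grow to the right and rows downward; lengths in mm; the calibration is good to about 2 mm. A picture is of the moment at which its call begins. There is no depth.
- order.sign_off(): hands the job in; it is judged then, once.
The state is a dict: "time": time; "qpos": joint angles; "qvel": joint speeds; "effort": joint torques, N m; "tool_pos": TCP position; "ee_rot": TCP orientation; "wrist_force": force on the tool from outside, world axes, zero at the start; "torque": the same for the moment, N m; "finger_gap": finger opening in mm; "grip_force": force on a finger pad.
Only numpy, scipy, OpenCV 4.12 (cv2) and the standard library are available. Lean on these libraries where they do the work, as an engineer would, in place of code of your own. Each camera call takes 0.05 s, during which the arm holds its last target. There are 200 camera calls.

### The job

Tare the balance that has the weighing dish standing on its pan: with a fingertip push its sliding guard fully open (to the left, as seen from the robot), reach down into the well it uncovers and press the sunken key fully down, let the key come up again, and push the guard fully shut to keep the filings out. Nothing is to be picked up: leave the dish standing where it is on the pan, and leave the other balance and everything else on the bench alone.

Things in the scene. Friction and masses are not known exactly. Their poses are not given: they have to be found in the camera images.
- balance: bench balance that carries the weighing dish: black box 210 (x) by 150 (y) mm, deck 55 mm above the bench, fixed, yawed up to 0.3 rad. Origin: centre of its underside, at bench height. Its -x end (towards the robot) has the guarded well; its +x half a square steel pan 100 x 100 mm, top 63 mm above the bench, centred at x = +50 mm; a flat display lies between
- well (a point): centre of the mouth of the well in that balance's deck, 55 mm above the bench, at x = -68, y = -25 mm of the balance. The well is a rectangular hole 40 mm (balance x) by 46 mm (balance y), with the tare key as its floor. Its axes are the balance's
- guard (a joint): travel of the dish balance's sliding dust guard, m, along the balance's +y (left seen from the robot): 0 = shut, centred over the well; the well is quite clear from 0.050; end stop 0.062. Starts at 0 to 0.012. Slides with 1 to 2 N and stays where it is left
- guard_rib (a point): centre of the rib's top edge, 76 mm above the bench, on that guard. The guard is an aluminium plate 50 (balance x) by 54 (balance y) by 3 mm on the deck, between rails 4 mm high; the upright rib in its middle is 6 mm thick (y), 36 mm long (x), 18 mm above the plate. Axes as the balance's
- key (a joint): travel of the dish balance's tare key, m, downwards: 0 = up, 0.005 = fully down; a spring pushes it back up; about 1 N starts it and 5 N takes it fully down onto a hard stop
- key_top (a point): centre of the top face of that tare key: a white rectangular key 32 mm (x) by 38 mm (y) at the bottom of the well, its face 18 mm below the deck (37 mm above the bench) when up; hidden while the guard is shut
- dish: round aluminium weighing dish, 66 mm across and 24 mm high, open at the top, loose on the pan of the balance to be tared; origin at the centre of its underside
- other_balance: a second balance of exactly the same make, without a dish (a brass bangle lies on its pan); same origin and layout; to be left alone
- other_guard (a joint): the other balance's guard, same meaning; stays as it is
- other_guard_rib (a point): top edge of the other guard's rib
- other_key (a joint): the other balance's tare key, same meaning; not to be pressed
- hammer: small hammer lying on the bench, about 250 mm long; a bystander
- bench_block: flat steel bench block, 80 x 80 x 25 mm; a bystander
- burnisher: hand tool like a screwdriver, 160 mm long, lying between the balances; a bystander
- flux_jar: closed jar, 56 mm across, 60 mm high; a bystander
- ring_blank: brass ring blank, 26 mm across, 6 mm high, flat on the bench; a bystander
- spool: copper spool, 40 mm across, 36 mm high, standing; a bystander
- bangle: open brass bangle ring, 66 mm across, 8 mm high, lying flat on the pan of the OTHER balance; leave it there; a bystander

How it is judged (in metres and radians):
On the way, in this order (a step that is already met when the one before it is completed fails the run):
1. the guard of the dish balance is pushed open, well clear (value of joint guard above 0.05 m and value of joint key below 0.001 m), for 0.1 s.
2. its tare key is pressed fully down in the well by the fingers (value of joint key above 0.004 m and value of joint guard above 0.045 m and contact force between the fingers and balance above 2 N), for 0.1 s.
3. the key is let up again, with the guard still open (value of joint key below 0.001 m and value of joint guard above 0.045 m), for 0.1 s.
4. the guard is pushed shut again (value of joint guard below 0.004 m), for 0.2 s.
At the end, for the whole second after the job is handed in: the guard of the dish balance is shut to within 4 mm, its key is up (within 1 mm) after having been pressed at least 4 of its 5 mm with the guard open, and the dish stands upright and at rest on its pan (value of joint guard below 0.004 m and value of joint each of key, other_key below 0.001 m and z of dish in the frame of balance between 0.058 and 0.068 m and angle between dish's own z axis and vertical below 0.1 rad and linear speed of dish below 0.01 m/s); the robot touches nothing.
It fails at once if the dish is shifted by more than 10 mm or lifted (distance of dish from where it was at the start of the episode above 0.01 m).
It fails at once if the other balance's key is pressed more than 2 mm (value of joint other_key above 0.002 m).
It fails at once if the other balance's guard is moved by more than 6 mm (distance of other_guard_rib from where it was at the start of the episode above 0.006 m).
It fails at once if a bystander is moved or lifted by more than 15 mm (distance of any of hammer, bench_block, burnisher, flux_jar, ring_blank, spool, bangle from where it was at the start of the episode above 0.015 m).
It fails at once if the balance is pushed harder than 60 N (contact force between the arm and balance above 60 N).
It also fails if it takes over 51 s, if anything falls off the work surface, if the arm or the gripper's body presses on something with over 40 N, if the wrist force passes 120 N, or if a joint passes its speed limit or range.

## Working session

There is one attempt and no reset: what is moved stays moved. The work goes in short steps, Python scripts to look and compute and a tool call to move; the robot and the scene stay as the last step left them, time stands still between calls to the robot, and variables do not carry over. Pictures are saved under pics/ and viewed, at most 10 in all, crops included, and the job is handed in when it is done.

Besides the shell and the picture viewer there is one more tool, called after "Emit:" as name(argument=value, ...), one argument or row to a line, values as JSON. send_rows: Moves the arm, as the interface text tells. Its arguments: {"type":"object","properties":{"plan":{"type":"array"},"fingers":{"type":"number"},"newtons":{"type":"number"}},"required":["plan"]}

```bash
mkdir -p pics; ls; cat > h.py <<'E'
import numpy as np,cv2
from station import env,cams,order
def ray(c,u,v):
    f=c["frame"].shape[0]/2/np.tan(np.radians(c["fovy"])/2)
    R=np.array(c["R"]);t=np.array(c["t"])
    return -R.T@t, R.T@np.array([(u-c["cx"])/f,(v-c["cy"])/f,1])
def onplane(c,u,v,z):
    o,d=ray(c,u,v); return (o+d*(z-o[2])/d[2])
def proj(c,X):
    f=c["frame"].shape[0]/2/np.tan(np.radians(c["fovy"])/2)
    p=np.array(c["R"])@np.array(X)+np.array(c["t"]); return p[:2]/p[2]*f+[c["cx"],c["cy"]]
E
python3 - <<'E'
from h import *
import pickle
s=env.observe();print(s["time"],s["tool_pos"],s["ee_rot"],s["finger_gap"])
for n in("top","side"):
    c=cams.capture(n);pickle.dump(c,open(n+".pkl","wb"));cv2.imwrite(f"pics/{n}0.png",c["frame"])
    print(n,c["fovy"],c["cx"],c["cy"],-np.array(c["R"]).T@np.array(c["t"]),{k:v for k,v in c.items() if k not in("frame","R","t")})
E
```

```text
pics
0.0 [ 263.78627848 -566.32117114  214.05002547] [[ 9.06509147e-01  4.22185990e-01 -3.94588536e-04]
 [ 4.22186163e-01 -9.06508506e-01  1.08263672e-03]
 [ 9.93761925e-05 -1.14800991e-03 -9.99999336e-01]] 94.98421275388137
top 53.989156994959615 325.69204244577077 192.89174888128085 [ 395.903791     -1.13949134 1106.77940751] {'fovy': 53.989156994959615, 'cx': 325.69204244577077, 'cy': 192.89174888128085}
side 56.81297960698616 323.0782162049575 198.20350632222048 [459.30927181 776.1089929  816.03395202] {'fovy': 56.81297960698616, 'cx': 323.0782162049575, 'cy': 198.20350632222048}
```

View pics/top0.png

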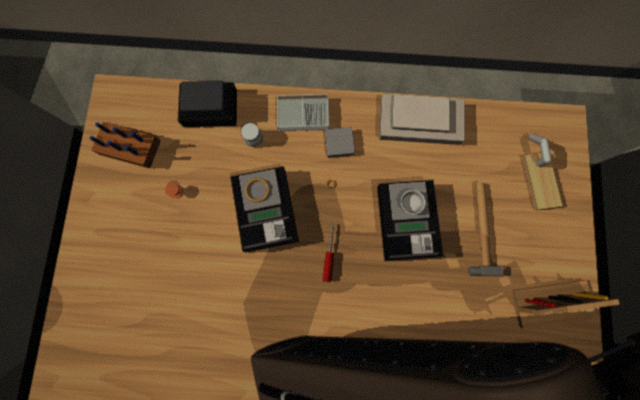

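View pics/side0.png

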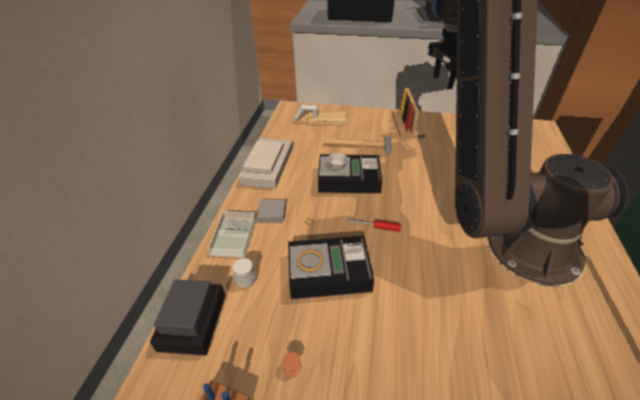

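The top view shows the dish balance at about (410,220), with the dish at (412,201) and the guard at about (422,244). The other balance is at (265,208) and the burnisher at (330,252). I'll zoom in on the dish balance.

```bash
python3 - <<'E'
from h import *
import pickle
c=pickle.load(open("top.pkl","rb"));a=c["frame"]
b=cv2.resize(a[170:270,365:455],None,fx=6,fy=6,interpolation=cv2.INTER_CUBIC)
cv2.imwrite("pics/zoom.png",cv2.convertScaleAbs(b,alpha=1.6))
hsv=cv2.cvtColor(a,cv2.COLOR_BGR2HSV)
sub=np.zeros(a.shape[:2],np.uint8);sub[170:270,365:455]=1
def rect(m,z,name):
    cs,_=cv2.findContours(m,cv2.RETR_EXTERNAL,cv2.CHAIN_APPROX_NONE)
    k=max(cs,key=cv2.contourArea);r=cv2.minAreaRect(k)
    P=np.array([onplane(c,u,v,z)[:2] for u,v in cv2.boxPoints(r)])
    print(name,cv2.contourArea(k),np.round(r[0],1),"ctr",P.mean(0).round(1),"edges",[(round(np.linalg.norm(e),1),round(np.degrees(np.arctan2(e[1],e[0])),1)) for e in (P[1]-P[0],P[2]-P[1])])
rect(((cv2.inRange(hsv,(45,80,30),(85,255,255))>0)&(sub>0)).astype(np.uint8),55,"display")
rect(((hsv[...,2]<60)&(sub>0)).astype(np.uint8),55,"box")
rect(((hsv[...,1]<60)&(hsv[...,2]>70)&(sub>0)&(np.arange(400)[:,None]<222)).astype(np.uint8),63,"pan")
rect(((hsv[...,1]<60)&(hsv[...,2]>90)&(sub>0)&(np.arange(400)[:,None]>230)).astype(np.uint8),58,"guard")
E
```

```text
display 121.5 [411.4 226.1] ctr [ 537.3 -222.5] edges [(np.float64(67.7), np.float64(-82.0)), (np.float64(16.7), np.float64(-174.9))]
box 3049.0 [416.1 219.7] ctr [ 557.7 -234.6] edges [(np.float64(197.7), np.float64(-80.2)), (np.float64(215.1), np.float64(-174.1))]
pan 1187.0 [408.3 200.3] ctr [ 606.3 -210.8] edges [(np.float64(99.5), np.float64(-79.9)), (np.float64(102.4), np.float64(-173.1))]
guard 318.0 [421.3 243.2] ctr [ 493.3 -249.2] edges [(np.float64(54.5), np.float64(-81.7)), (np.float64(51.6), np.float64(-174.7))]
```

View pics/zoom.png

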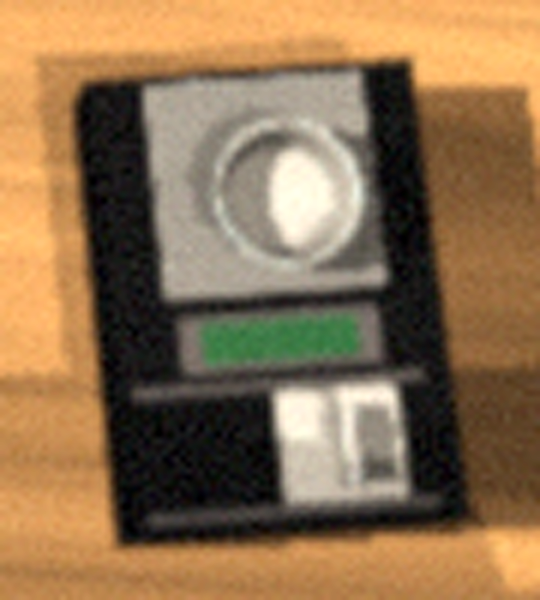

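The zoomed crop shows the guard shut or nearly so. Its plate is centred at about image (421,243), its rib is a little right of its centre, and the dish is on the pan. The balance yaw is about 6.7°. Next I'll move above the well with the fingers shut.

Emit:
send_rows(
  plan=[
    {"dx": 1, "dy": -0.5, "dz": 0.2, "yaw": 0.3},
    {"dx": 2.2, "dy": -1.1, "dz": 0.4, "yaw": 0.6},
    {"dx": 3.4, "dy": -1.7, "dz": 0.6, "yaw": 0.9},
    {"dx": 4.6, "dy": -2.3, "dz": 0.8, "yaw": 1.2},
    {"dx": 5.8, "dy": -2.9, "dz": 1.0, "yaw": 1.5},
    {"dx": 7, "dy": -3.5, "dz": 1.2, "yaw": 1.8},
    {"dx": 8.2, "dy": -4.1, "dz": 1.4, "yaw": 2.1},
    {"dx": 9.4, "dy": -4.7, "dz": 1.6, "yaw": 2.29},
    {"dx": 10.4, "dy": -5.2, "dz": 1.8, "yaw": 2.29},
    {"dx": 11.1, "dy": -5.57, "dz": 2.1, "yaw": 2.29},
    {"dx": 11.1, "dy": -5.57, "dz": 2.1, "yaw": 2.29},
    {"dx": 11.1, "dy": -5.57, "dz": 2.1, "yaw": 2.29},
  ],
  fingers=1,
  newtons=20,
)

```text
time: 1.6
tool_pos: [494.9, -275.0, 151.7]
ee_rot: [[0.993, 0.116, -0.0], [0.116, -0.993, -0.0], [-0.0, 0.0, -1.0]]
wrist_force: [-0.2, -0.2, 0.2]
finger_gap: 0.5
grip_force: 0.0
```

```bash
python3 - <<'E'
from h import *
import pickle
s=env.observe();print(s["time"],s["tool_pos"],s["ee_rot"],s["finger_gap"],s["wrist_force"])
c=cams.capture("wrist");pickle.dump(c,open("w1.pkl","wb"));cv2.imwrite("pics/w1.png",c["frame"])
print(-np.array(c["R"]).T@c["t"])
for p in ((492.1,-249.4,58),(606.3,-210.8,63)): print(proj(c,p))
E
```

```text
1.6 [ 494.92379134 -274.95292008  151.67710663] [[ 9.93266977e-01  1.15847621e-01 -2.02928689e-04]
 [ 1.15847607e-01 -9.93266996e-01 -7.80759859e-05]
 [-2.10607287e-04  5.40414953e-05 -9.99999976e-01]] 0.47269702025318383 [-0.24806379 -0.22543163  0.16059014]
[ 565.28656281 -265.36449845  321.90098167]
[291.53867106 194.9987856 ]
[256.65459977  56.01895173]
```

View pics/w1.png

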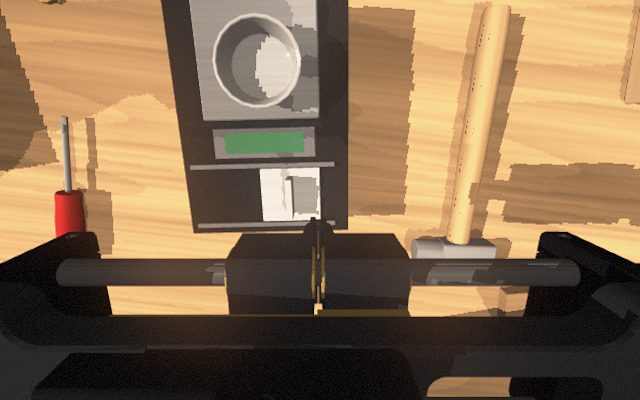

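The wrist view shows the guard plate at columns 260–320, rows 168–222, with its rib near column 288. The fingertip is at (318,225). I'll measure on this view.

```bash
python3 - <<'E'
from h import *
import pickle
c=pickle.load(open("w1.pkl","rb"));a=c["frame"];hsv=cv2.cvtColor(a,cv2.COLOR_BGR2HSV)
def comp(m,z,n,win):
    w=np.zeros(m.shape,np.uint8);x0,y0,x1,y1=win;w[y0:y1,x0:x1]=m[y0:y1,x0:x1]
    k=max(cv2.findContours(w,cv2.RETR_EXTERNAL,cv2.CHAIN_APPROX_NONE)[0],key=cv2.contourArea)
    P=np.array([onplane(c,u,v,z)[:2] for u,v in k[:,0]],np.float32)
    r=cv2.minAreaRect(P);print(n,cv2.boundingRect(k),np.round(r[0],1),np.round(r[1],1),round(r[2],1))
comp((cv2.inRange(hsv,(45,80,30),(85,255,255))>0).astype(np.uint8),55,"disp",(200,120,320,165))
comp(((hsv[...,1]<70)&(hsv[...,2]>70)).astype(np.uint8),63,"pan",(180,0,335,125))
comp(((hsv[...,1]<70)&(hsv[...,2]>100)).astype(np.uint8),58,"plate",(230,167,335,221))
g=a[160:232,250:330];cv2.imwrite("pics/w1z.png",cv2.resize(g,None,fx=7,fy=7,interpolation=cv2.INTER_NEAREST))
E
```

```text
disp (225, 132, 78, 21) [ 536.9 -220. ] [16.9 69.1] 8.1
pan (189, 0, 131, 125) [ 600.3 -211.6] [ 93.8 100.4] 7.6
plate (230, 167, 91, 54) [ 491.3 -235. ] [50.8 81.6] 6.6
```

View pics/w1z.png

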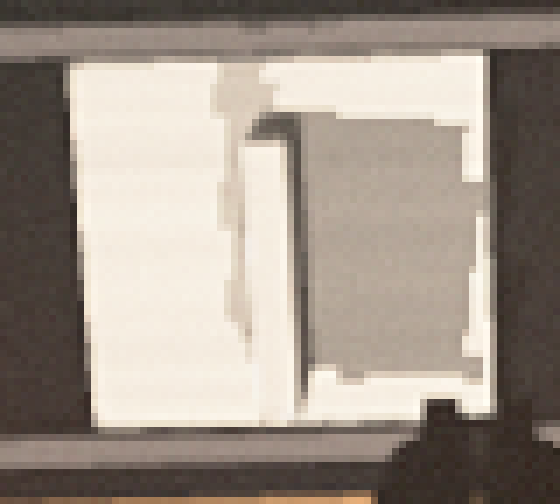

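```bash
python3 - <<'E'
from h import *
import pickle
c=pickle.load(open("w1.pkl","rb"))
q=[(259.7,168.6),(319.7,167.4),(320.7,219.3),(263.6,220.7)]
P=np.array([onplane(c,u,v,58)[:2] for u,v in q]);print(P.round(1),P.mean(0).round(1))
th=np.radians(6.9);ex=np.array([np.cos(th),np.sin(th)]);ey=np.array([-ex[1],ex[0]])
print([np.linalg.norm(P[i]-P[(i+1)%4]).round(1) for i in range(4)])
print("rib",[onplane(c,u,v,76)[:2].round(1) for u,v in((285,180),(292,180),(287.5,218),(292.5,218))])
for D in ((537.1,-221.),(606.3,-210.8)):print(np.dot(P.mean(0)-D,ex).round(1),np.dot(P.mean(0)-D,ey).round(1))
s=np.array([494.9,-275.0]);print("tcp rel plate",(s-P.mean(0))@ex,(s-P.mean(0))@ey)
E
```

```text
[[ 513.4 -218.4]
 [ 520.8 -272.3]
 [ 471.5 -279.1]
 [ 463.9 -225.4]] [ 492.4 -248.8]
[np.float64(54.4), np.float64(49.7), np.float64(54.2), np.float64(50.1)]
rib [array([ 509.6, -243.7]), array([ 510.3, -249.6]), array([ 475.7, -248.9]), array([ 476.3, -253.3])]
-47.7 -22.2
-117.6 -24.1
tcp rel plate -0.6797222483417049 -26.29852957660504
```

Emit:
send_rows(
  plan=[
    {"dx": 0.03, "dz": 0.6, "yaw": -0.14},
    {"dx": 0.03, "dz": 1.2, "yaw": -0.14},
    {"dx": 0.03, "dz": 1.8, "yaw": -0.14},
    {"dx": 0.03, "dz": 2.3, "yaw": -0.14},
    {"dx": 0.03, "dz": 2.6, "yaw": -0.14},
    {"dx": 0.03, "dz": 2.75, "yaw": -0.14},
    {"dx": 0.03, "dz": 2.87, "yaw": -0.14},
    {"dx": 0.03, "dz": 2.87, "yaw": -0.14},
    {"dx": 0.03, "dz": 2.87, "yaw": -0.14},
  ],
)

```text
invalid input
```

Emit:
send_rows(
  plan=[
    {"dy": -0.1},
    {"dy": -0.2},
    {"dy": -0.3},
    {"dy": -0.4},
    {"dy": -0.5},
    {"dy": -0.6},
    {"dy": -0.7},
    {"dy": -0.8},
    {"dy": -0.9},
    {"dy": -1.0},
    {"dy": -1.1},
    {"dy": -1.2},
    {"dy": -1.3},
    {"dy": -1.4},
    {"dy": -1.5},
    {"dy": -1.6},
    {"dy": -1.6},
  ],
)

```text
invalid input
```

Emit:
send_rows(
  plan=[
    {"dx": 0.03, "dy": 0, "dz": 0.6, "yaw": -0.14},
    {"dx": 0.03, "dy": 0, "dz": 1.2, "yaw": -0.14},
    {"dx": 0.03, "dy": 0, "dz": 1.8, "yaw": -0.14},
    {"dx": 0.03, "dy": 0, "dz": 2.3, "yaw": -0.14},
    {"dx": 0.03, "dy": 0, "dz": 2.6, "yaw": -0.14},
    {"dx": 0.03, "dy": 0, "dz": 2.75, "yaw": -0.14},
    {"dx": 0.03, "dy": 0, "dz": 2.87, "yaw": -0.14},
    {"dx": 0.03, "dy": 0, "dz": 2.87, "yaw": -0.14},
    {"dx": 0.03, "dy": 0, "dz": 2.87, "yaw": -0.14},
  ],
)

```text
time: 2.78
tool_pos: [496.2, -274.5, 65.8]
ee_rot: [[0.991, 0.135, 0.0], [0.135, -0.991, -0.0], [0.0, 0.0, -1.0]]
wrist_force: [0.1, 0.2, -0.2]
finger_gap: 0.1
grip_force: 0.0
```

Emit:
send_rows(
  plan=[
    {"dx": 0, "dy": -0.1, "dz": 0, "yaw": 0},
    {"dx": 0, "dy": -0.2, "dz": 0, "yaw": 0},
    {"dx": 0, "dy": -0.3, "dz": 0, "yaw": 0},
    {"dx": 0, "dy": -0.4, "dz": 0, "yaw": 0},
    {"dx": 0, "dy": -0.5, "dz": 0, "yaw": 0},
    {"dx": 0, "dy": -0.6, "dz": 0, "yaw": 0},
    {"dx": 0, "dy": -0.7, "dz": 0, "yaw": 0},
    {"dx": 0, "dy": -0.8, "dz": 0, "yaw": 0},
    {"dx": 0, "dy": -0.9, "dz": 0, "yaw": 0},
    {"dx": 0, "dy": -1.0, "dz": 0, "yaw": 0},
    {"dx": 0, "dy": -1.1, "dz": 0, "yaw": 0},
    {"dx": 0, "dy": -1.2, "dz": 0, "yaw": 0},
    {"dx": 0, "dy": -1.3, "dz": 0, "yaw": 0},
    {"dx": 0, "dy": -1.4, "dz": 0, "yaw": 0},
    {"dx": 0, "dy": -1.5, "dz": 0, "yaw": 0},
    {"dx": 0, "dy": -1.6, "dz": 0, "yaw": 0},
    {"dx": 0, "dy": -1.7, "dz": 0, "yaw": 0},
    {"dx": 0, "dy": -1.8, "dz": 0, "yaw": 0},
  ],
)

```text
time: 5.03
tool_pos: [488.8, -220.7, 65.5]
ee_rot: [[0.991, 0.135, 0.0], [0.135, -0.991, -0.0], [-0.0, 0.0, -1.0]]
wrist_force: [-1.7, -1.2, 0.1]
finger_gap: 0.6
grip_force: 0.7
```

Emit:
send_rows(
  plan=[
    {"dx": 0, "dy": -0.1, "dz": 0, "yaw": 0},
    {"dx": 0, "dy": -0.2, "dz": 0, "yaw": 0},
    {"dx": 0, "dy": -0.3, "dz": 0, "yaw": 0},
    {"dx": 0, "dy": -0.37, "dz": 0, "yaw": 0},
    {"dx": 0, "dy": -0.42, "dz": 0, "yaw": 0},
    {"dx": 0, "dy": -0.42, "dz": 0, "yaw": 0},
  ],
)

```text
time: 5.78
tool_pos: [487.2, -208.3, 65.5]
ee_rot: [[0.991, 0.135, 0.0], [0.135, -0.991, 0.0], [0.0, 0.0, -1.0]]
wrist_force: [-0.5, 0.2, 0.2]
finger_gap: 0.4
grip_force: 0.0
```

```bash
python3 - <<'E'
from h import *
import pickle
s=env.observe();print(s["time"],s["tool_pos"],s["wrist_force"])
c=cams.capture("wrist");pickle.dump(c,open("w2.pkl","wb"));
a=c["frame"][90:250,120:440];cv2.imwrite("pics/w2.png",cv2.resize(a,None,fx=2.5,fy=2.5,interpolation=cv2.INTER_CUBIC))
E
```

```text
5.775 [ 487.1563488  -208.31967511   65.54329787] [-0.45496325  0.17107259  0.2074783 ]
```

View pics/w2.png

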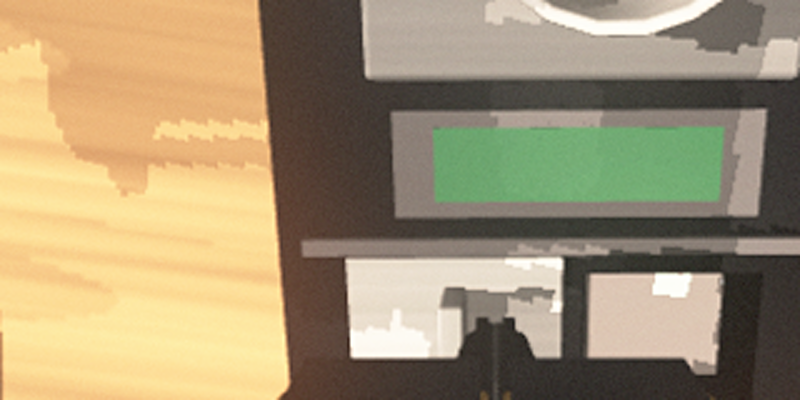

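The guard is open. The plate spans crop columns 347–563, and the white key is uncovered at columns 585–722.

```bash
python3 - <<'E'
from h import *
import pickle
c=pickle.load(open("w2.pkl","rb"))
th=np.radians(7.8);ex=np.array([np.cos(th),np.sin(th)]);ey=np.array([-ex[1],ex[0]]);W=np.array([492.8,-251.6])
def L(u,v,z):
    p=onplane(c,120+u/2.5,90+v/2.5,z)[:2]; return p.round(1),((p-W)@ex).round(1),((p-W)@ey).round(1)
print("plate",L(346,262,58),L(563,262,58),L(563,340,58))
print("key",L(587,274,37),L(722,274,37),L(720,370,37))
p=np.array([487.2,-208.3])-W;print("tcp",p@ex,p@ey)
E
```

```text
plate (array([ 505.2, -167. ]), np.float64(23.7), np.float64(82.1)) (array([ 512.5, -220.7]), np.float64(23.7), np.float64(27.9)) (array([ 492., -224.]), np.float64(2.9), np.float64(27.4))
key (array([ 504.6, -230.7]), np.float64(14.6), np.float64(19.1)) (array([ 509.7, -268.3]), np.float64(14.5), np.float64(-18.8)) (array([ 481.2, -273.9]), np.float64(-14.5), np.float64(-20.5))
tcp 0.3282963797652707 43.659388698045596
```

Emit:
send_rows(
  plan=[
    {"dx": 0, "dy": -0.05, "dz": 0, "yaw": 0},
    {"dx": 0, "dy": -0.1, "dz": 0, "yaw": 0},
    {"dx": 0, "dy": -0.1, "dz": 0, "yaw": 0},
    {"dx": 0, "dy": 0, "dz": -0.1, "yaw": 0},
    {"dx": 0, "dy": 0.4, "dz": -0.2, "yaw": 0},
    {"dx": -0.05, "dy": 0.8, "dz": -0.2, "yaw": 0},
    {"dx": -0.05, "dy": 1.2, "dz": -0.2, "yaw": 0},
    {"dx": -0.05, "dy": 1.45, "dz": -0.2, "yaw": 0},
    {"dx": -0.05, "dy": 1.45, "dz": -0.2, "yaw": 0},
    {"dx": -0.05, "dy": 1.45, "dz": 0.1, "yaw": 0},
    {"dx": -0.05, "dy": 1.45, "dz": 0.3, "yaw": 0},
    {"dx": -0.05, "dy": 1.45, "dz": 0.5, "yaw": 0},
    {"dx": -0.05, "dy": 1.45, "dz": 0.7, "yaw": 0},
    {"dx": -0.05, "dy": 1.45, "dz": 0.85, "yaw": 0},
    {"dx": -0.05, "dy": 1.45, "dz": 0.95, "yaw": 0},
    {"dx": -0.05, "dy": 1.45, "dz": 1.0, "yaw": 0},
    {"dx": -0.05, "dy": 1.45, "dz": 1.0, "yaw": 0},
  ],
)

```text
time: 7.95
tool_pos: [491.4, -251.7, 35.6]
ee_rot: [[0.991, 0.135, -0.0], [0.135, -0.991, 0.0], [-0.0, -0.0, -1.0]]
wrist_force: [-1.2, 1.2, 2.6]
finger_gap: 0.2
grip_force: 1.1
```

In the well, touching the key. Now I'll press it down in small steps.

Emit:
send_rows(
  plan=[
    {"dx": 0, "dy": 0, "dz": 0.04, "yaw": 0},
    {"dx": 0, "dy": 0, "dz": 0.08, "yaw": 0},
    {"dx": 0, "dy": 0, "dz": 0.11, "yaw": 0},
    {"dx": 0, "dy": 0, "dz": 0.13, "yaw": 0},
    {"dx": 0, "dy": 0, "dz": 0.13, "yaw": 0},
  ],
)

```text
time: 8.57
tool_pos: [491.5, -251.8, 32.2]
ee_rot: [[0.991, 0.135, 0.0], [0.135, -0.991, -0.0], [0.0, 0.0, -1.0]]
wrist_force: [-3.3, 2.4, 10.7]
finger_gap: 0.1
grip_force: 5.4
```

Emit:
send_rows(
  plan=[
    {"dx": 0, "dy": 0, "dz": 0.02, "yaw": 0},
    {"dx": 0, "dy": 0, "dz": 0.02, "yaw": 0},
    {"dx": 0, "dy": 0, "dz": -0.2, "yaw": 0},
    {"dx": 0, "dy": 0, "dz": -0.5, "yaw": 0},
    {"dx": 0, "dy": 0, "dz": -1.0, "yaw": 0},
    {"dx": 0, "dy": 0, "dz": -1.6, "yaw": 0},
    {"dx": 0, "dy": 0, "dz": -2.0, "yaw": 0},
    {"dx": 0, "dy": 0, "dz": -2.0, "yaw": 0},
    {"dx": 0, "dy": -0.6, "dz": -2.0, "yaw": 0},
    {"dx": 0, "dy": -1.2, "dz": -2.0, "yaw": 0},
    {"dx": 0, "dy": -1.8, "dz": -2.0, "yaw": 0},
    {"dx": 0, "dy": -2.4, "dz": -2.0, "yaw": 0},
    {"dx": 0, "dy": -2.75, "dz": -2.0, "yaw": 0},
    {"dx": 0, "dy": -2.75, "dz": -2.0, "yaw": 0},
  ],
)

```text
time: 10.32
tool_pos: [480.4, -169.3, 91.7]
ee_rot: [[0.991, 0.136, 0.0], [0.136, -0.991, -0.0], [0.0, 0.0, -1.0]]
wrist_force: [0.4, 0.5, -0.6]
finger_gap: 0.5
grip_force: 0.0
```

```bash
python3 - <<'E'
from h import *
import pickle
s=env.observe();print(s["time"],s["tool_pos"],s["wrist_force"])
c=cams.capture("wrist");pickle.dump(c,open("w3.pkl","wb"));
a=c["frame"][90:250,200:520];cv2.imwrite("pics/w3.png",cv2.resize(a,None,fx=2.5,fy=2.5,interpolation=cv2.INTER_CUBIC))
W=np.array([491.4,-251.6]);th=np.radians(7.8);ey=np.array([-np.sin(th),np.cos(th)])
for d in(55,58,62):print(d,[((proj(c,(*(W+(d+k)*ey),z))-[200,90])*2.5).round() for k,z in((3,76),(-3,76),(-27,58))])
E
```

```text
10.325 [ 480.37420694 -169.3148893    91.74360443] [ 0.40169287  0.51646477 -0.56378066]
55 [array([393., 339.]), array([415., 339.]), array([487., 317.])]
58 [array([382., 339.]), array([404., 339.]), array([477., 317.])]
62 [array([367., 339.]), array([389., 339.]), array([463., 317.])]
```

View pics/w3.png

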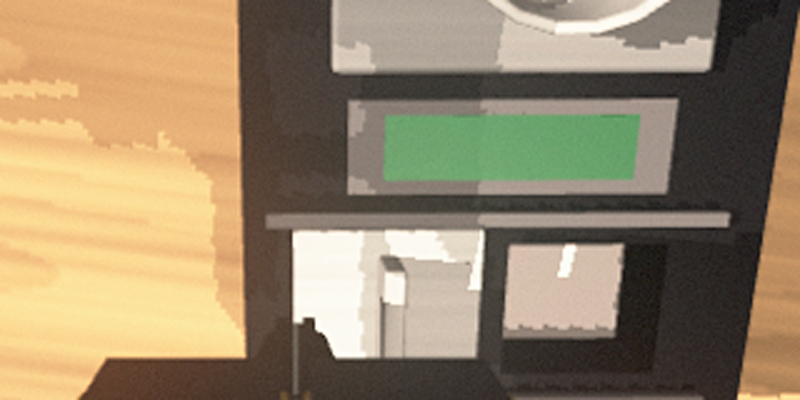

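The guard is at about 58 mm with its rib at crop column 385. The key is up, and the fingertip at column 320 is clear on the rib's left. Now I'll descend and push the guard shut.

Emit:
send_rows(
  plan=[
    {"dx": 0, "dy": 0, "dz": 0.3, "yaw": 0},
    {"dx": 0, "dy": 0, "dz": 0.6, "yaw": 0},
    {"dx": 0, "dy": 0, "dz": 0.8, "yaw": 0},
    {"dx": 0, "dy": 0, "dz": 0.88, "yaw": 0},
    {"dx": 0, "dy": 0.1, "dz": 0.88, "yaw": 0},
    {"dx": 0, "dy": 0.2, "dz": 0.88, "yaw": 0},
    {"dx": 0, "dy": 0.3, "dz": 0.88, "yaw": 0},
    {"dx": 0, "dy": 0.4, "dz": 0.88, "yaw": 0},
    {"dx": 0, "dy": 0.5, "dz": 0.88, "yaw": 0},
    {"dx": 0, "dy": 0.6, "dz": 0.88, "yaw": 0},
    {"dx": 0, "dy": 0.7, "dz": 0.88, "yaw": 0},
    {"dx": 0, "dy": 0.8, "dz": 0.88, "yaw": 0},
    {"dx": 0, "dy": 0.9, "dz": 0.88, "yaw": 0},
    {"dx": 0, "dy": 1.0, "dz": 0.88, "yaw": 0},
    {"dx": 0, "dy": 1.1, "dz": 0.88, "yaw": 0},
    {"dx": 0, "dy": 1.2, "dz": 0.88, "yaw": 0},
  ],
)

```text
time: 12.38
tool_pos: [485.3, -205.9, 65.2]
ee_rot: [[0.991, 0.135, 0.0], [0.135, -0.991, -0.0], [0.0, 0.0, -1.0]]
wrist_force: [0.0, 1.0, 1.2]
finger_gap: 0.5
grip_force: 0.7
```

Emit:
send_rows(
  plan=[
    {"dx": 0, "dy": 0.1, "dz": 0, "yaw": 0},
    {"dx": 0, "dy": 0.2, "dz": 0, "yaw": 0},
    {"dx": 0, "dy": 0.3, "dz": 0, "yaw": 0},
    {"dx": 0, "dy": 0.4, "dz": 0, "yaw": 0},
    {"dx": 0, "dy": 0.5, "dz": 0, "yaw": 0},
    {"dx": 0, "dy": 0.6, "dz": 0, "yaw": 0},
    {"dx": 0, "dy": 0.7, "dz": 0, "yaw": 0},
    {"dx": 0, "dy": 0.8, "dz": 0, "yaw": 0},
    {"dx": 0, "dy": 0.9, "dz": 0, "yaw": 0},
    {"dx": 0, "dy": 1.0, "dz": 0, "yaw": 0},
    {"dx": 0, "dy": 1.07, "dz": 0, "yaw": 0},
    {"dx": 0, "dy": 1.07, "dz": 0, "yaw": 0},
  ],
)

```text
time: 13.88
tool_pos: [489.5, -237.7, 65.2]
ee_rot: [[0.991, 0.135, -0.0], [0.135, -0.991, -0.0], [-0.0, 0.0, -1.0]]
wrist_force: [0.7, -0.2, 0.4]
finger_gap: 0.4
grip_force: 0.0
```

Emit:
send_rows(
  plan=[
    {"dx": 0, "dy": 0.03, "dz": 0, "yaw": 0},
    {"dx": 0, "dy": 0.06, "dz": 0, "yaw": 0},
    {"dx": 0, "dy": 0.09, "dz": 0, "yaw": 0},
  ],
)

```text
time: 14.25
tool_pos: [489.8, -240.1, 65.2]
ee_rot: [[0.991, 0.135, -0.0], [0.135, -0.991, 0.0], [-0.0, -0.0, -1.0]]
wrist_force: [-1.0, 1.2, -0.4]
finger_gap: 0.9
grip_force: 0.6
```

Emit:
send_rows(
  plan=[
    {"dx": 0, "dy": 0.03, "dz": 0, "yaw": 0},
    {"dx": 0, "dy": 0.06, "dz": 0, "yaw": 0},
  ],
)

```text
time: 14.5
tool_pos: [490.1, -242.0, 65.2]
ee_rot: [[0.991, 0.135, -0.0], [0.135, -0.991, -0.0], [-0.0, 0.0, -1.0]]
wrist_force: [-1.2, 0.5, -0.5]
finger_gap: 0.4
grip_force: 0.6
```

Emit:
send_rows(
  plan=[
    {"dx": 0, "dy": 0.03, "dz": 0, "yaw": 0},
    {"dx": 0, "dy": 0.05, "dz": 0, "yaw": 0},
  ],
)

```text
time: 14.75
tool_pos: [490.3, -243.5, 65.2]
ee_rot: [[0.991, 0.135, -0.0], [0.135, -0.991, -0.0], [-0.0, -0.0, -1.0]]
wrist_force: [-0.7, 2.6, 0.2]
finger_gap: 0.5
grip_force: 1.3
```

```bash
python3 - <<'E'
from h import *
import pickle
s=env.observe();print(s["time"],s["tool_pos"],s["wrist_force"],s["torque"])
c=cams.capture("wrist");pickle.dump(c,open("w4.pkl","wb"));
a=c["frame"][90:250,200:440];cv2.imwrite("pics/w4.png",cv2.resize(a,None,fx=3,fy=3,interpolation=cv2.INTER_CUBIC))
E
```

```text
14.75 [ 490.29549963 -243.45945972   65.21435603] [-0.66572116  2.56811791  0.24541701] [ 0.51682931  0.11926339 -0.02403805]
```

View pics/w4.png

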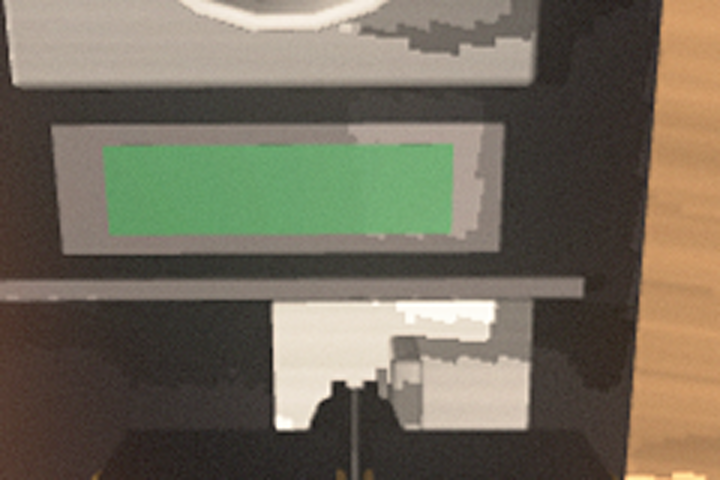

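The plate spans crop columns 273–533 and the fingertip is against the rib. I'll check its position, then nudge 1 mm more to feel for the stop.

```bash
python3 - <<'E'
from h import *
import pickle
c=pickle.load(open("w4.pkl","rb"));W=np.array([491.4,-251.6]);th=np.radians(7.8);ey=np.array([-np.sin(th),np.cos(th)])
print([(( onplane(c,200+u/3,90+v/3,58)[:2]-W)@ey).round(1) for u,v in((274,320),(532,320),(276,420),(530,420))])
E
```

```text
[np.float64(26.1), np.float64(-27.6), np.float64(26.2), np.float64(-28.3)]
```

Emit:
send_rows(
  plan=[
    {"dx": 0, "dy": 0.03, "dz": 0, "yaw": 0},
    {"dx": 0, "dy": 0.03, "dz": 0, "yaw": 0},
  ],
)

```text
time: 15.05
tool_pos: [490.3, -243.6, 65.2]
ee_rot: [[0.991, 0.135, -0.001], [0.135, -0.991, 0.001], [-0.001, -0.001, -1.0]]
wrist_force: [0.3, 7.0, 0.3]
finger_gap: 0.7
grip_force: 3.1
```

The guard is on its stop: the force rose to 7 N with no movement. I'll back off and lift clear.

Emit:
send_rows(
  plan=[
    {"dx": 0, "dy": -0.1, "dz": 0, "yaw": 0},
    {"dx": 0, "dy": -0.25, "dz": 0, "yaw": 0},
    {"dx": 0, "dy": -0.25, "dz": -0.3, "yaw": 0},
    {"dx": 0, "dy": -0.25, "dz": -1, "yaw": 0},
    {"dx": 0, "dy": -0.25, "dz": -2, "yaw": 0},
    {"dx": 0, "dy": -0.25, "dz": -3, "yaw": 0},
    {"dx": 0, "dy": -0.25, "dz": -3, "yaw": 0},
    {"dx": 0, "dy": -0.25, "dz": -3, "yaw": 0},
  ],
)

```text
time: 16.05
tool_pos: [489.2, -236.8, 155.1]
ee_rot: [[0.991, 0.135, -0.0], [0.135, -0.991, -0.0], [-0.0, 0.0, -1.0]]
wrist_force: [0.2, 0.1, -0.6]
finger_gap: 0.7
grip_force: 0.0
```

```bash
python3 - <<'E'
from h import *
c=cams.capture("wrist");cv2.imwrite("pics/w5.png",c["frame"])
W=np.array([491.4,-251.6]);th=np.radians(7.8);ey=np.array([-np.sin(th),np.cos(th)])
print([proj(c,(*(W+k*ey),58)).round(1) for k in(27,-27)])
E
```

```text
[array([306.4, 194.1]), array([364. , 194.1])]
```

View pics/w5.png

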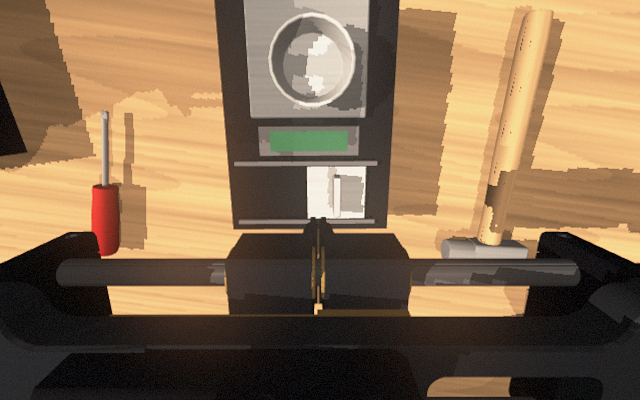

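The guard is shut, with its plate at columns 307–366 where 306–364 was predicted. The dish still stands on the pan and the arm is clear, so I'll hand it in.

```bash
python3 -c "
from station import order
print(order.sign_off())"
```

```text
the job is handed in; nothing more can be done
None
```

I tared the dish balance and handed the job in: guard pushed open, key pressed to its hard stop and let up, guard pushed shut onto its stop, dish still on its pan and the arm clear; sign-off gave no pass or fail result.

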